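# Lower the sample rack on the lift by its release lever

## Robot

A 6-joint arm with a two-finger parallel gripper is mounted at the origin on the work surface. World frame = base frame: x ahead of the robot, y to its left, z up, the work surface at z = 0. Lengths are in m, angles in degrees, forces in N, time in s.
With the tool pointing down it reaches from about 0.425 to 0.925 m from the base axis. Payload 12.5 kg.
Tool frame: the origin (TCP) lies on the centre line of the jaws, within the pads' length; the fingertips stand 17 mm ahead of it and the grasp point (between the pads) lies 2 mm behind it; z points along the fingers, x is the direction in which the jaws open and shut, and the axes are right-handed (so a half turn about z gives the same grasp; the last joint's range is limited). The gripper opens to 85 mm and grips with 20 to 120 N. Pads are 22 mm wide; open, the fingers measure 114 mm over their backs; the gripper's body (76 mm by 85 mm) begins 54 mm behind the grasp point. The pads swing forward as they close: fully open they stand 13 mm farther back than shut.
Start: joints at [66.028, 28.126, 89.318, -0, 62.55, -6.05], TCP at [0.192, 0.595, 0.248] pointing down, gripper open.
Joint ranges: [-177.58, 177.58], [-47.91, 125.51], [2.72, 160], [-65.01, 245.01], [3.68, 167.84], [-153.87, 153.87]. Speed limits (degrees/s): [127.2, 127.2, 159.86, 180, 180, 180].

## Interface

Orientations are given as [roll, pitch, yaw] about the fixed x, y, z axes, in that order (R = Rz(yaw) Ry(pitch) Rx(roll)).
In Python, from rig import arm gives the robot as it stands.
- The arm moves only by the shell command python3 -m jog 'ROWS' [FORCE]. ROWS is JSON, a list of rows, each an object of numbers: "tx", "ty", "tz": the shift along the tool's x, y, z in m; "twist": the turn about the tool's z in rad; "grip": the finger opening in m, from 0 to 0.0854. A call has 1 to 20 rows; each row is the pose to reach, as a shift and turn from the pose measured when the call began, along the tool's axes at that moment; what a row does not reach only later rows make up. A row lasts 1/8 s, in which the tool goes at most 62.5 mm and 10.7 degrees, less where a joint would pass 70% of its speed; a pose out of reach is approached as far as the arm can. A call with a gripper value outside its range is refused whole. The fingers move at their own pace and stop on an object; FORCE is the grip in N (left out, the last holds). Time passes only in rows, so rows that repeat a pose let the fingers close. It gives the time, the measured TCP pose, the force and the opening at its end, in the units of the state.
- arm.get_state(): the state, without advancing time (a new reading comes with each control period).
- arm.snapshot(name): name is "scene" or "top"; returns (picture, depth): 480x640x3 uint8, red, green, blue; 480x640 float32, m along the optical axis (not along the pixel's ray), 0 where there is no reading.
- arm.camera_info(name): a dict with "vfov" (degrees; the focal length in pixels is half the picture's height over the tangent of half this angle, whatever the lens; pixels are square), "cx", "cy" (the principal point, pixels), "k1" (the pictures are not rectified: a ray, as slopes to the right and down, at radius r is drawn at 1 + k1 r^2 times it, then the intrinsics apply), "rvec" (rotation vector, rad) and "tvec" (3), from world to camera coordinates, as OpenCV has them. Camera axes: x right, y down, z forward; pixel columns grow to the right and rows downward; lengths in m; the calibration is good to about 2 mm. A picture is of the moment at which its call begins. camera_info takes no time and is no camera call.
- arm.hand_in(): hands the job in, once; it reports no verdict.
The state is a dict: "t": time; "q": joint angles; "joint_velocities": joint speeds; "joint_efforts": joint torques, N m; "tcp_pos": TCP position; "tcp_rot": TCP orientation; "contact_force": force on the tool from outside, world axes, zero at the start; "moment": the same for the moment, N m; "gripper_width": opening from 0.0 (shut) to 1.0 (fully open).
Only numpy, scipy, OpenCV 4.12 (cv2) and the standard library are available. Lean on these libraries where they do the work, as an engineer would, in place of code of your own. Each camera call takes 0.05 s, during which the arm holds its last target.

## Task

Lower the lift with the blue tube rack on it: the lever hangs on a hooked catch that holds the red button in its grip, so first rock the lever back up off the catch, then press the red button and, keeping it pressed, swing the lever all the way down. Let go of the lever there; keep the blue rack standing in its place on the platform and do not disturb the other things on the bench.

Things in the scene. Friction and masses are not known exactly. Their poses are not given: they have to be found in the camera images.
- lift: Small hand-operated rack lift fixed to the bench: white base plate 14 mm thick, from x = -55 to 195 mm and y = -120 to 90 mm. Origin on the bench straight under the lever's pivot; z up. The lever swings in the plane x = 0 of this frame, its free end to -y and up. Two white pivot cheeks 124 mm high at x = -24 and 38 mm, y = -15 to 35 mm. The platform with the rack is centred at x = 127 mm, y = 0.
- pivot (a point): Point on the lever's hinge axis in the lever's plane, 100 mm above the bench. The hinge axis is the lift's x axis.
- lever (a joint): Lever angle, rad: 0 on its catch (as at the start), pointing 45 degrees above level; grows as it swings down. Stops at 0.75 (fully down, about level) and -0.16 (rocked fully back up). A friction brake holds it wherever it is left: some 12 N square to it at its end raises it, some 8 N on the button lowers it (pushes not square to it need more and may jam).
- release (a joint): Travel of the red button into the grip, m: 0 out, 0.008 fully in. A spring pushes it out (1.3 N at the start, 3.3 N fully in). The catch passes only if it is in by 0.0066 or more.
- button_face (a point): Centre of the outer face of the red button on the upper side of the grip, 178 mm from the hinge axis: 24 mm wide (along the hinge axis), 40 mm long (along the lever). Pressed square to the lever. Its face is 25 mm from the lever's centre line when out, 17 mm when in; the round black grip is 28 mm across. Frame turns with the lever: -y along it to its free end, z out of the button.
- lever_end (a point): Extreme point of the lever's round free end (ball of 14 mm radius), on its centre line, 231 mm from the hinge axis. At the start about 263 mm above the bench; nothing stands beside or beyond it.
- rack: Blue tube rack with ten capped tubes, 72 x 165 x 78 mm, loose on the lift's platform; origin at the centre of its underside, long side along y. At the start its underside is 108 mm above the bench; with the lever fully down about 63 mm (the platform sinks 60 mm per rad of the lever).
- jar: Small white jar, 48 mm across, 62 mm high, on the bench near the lift; origin at the centre of its underside. Leave it.
- marker: Black marker pen, 14 mm thick, 130 mm long, lying along its x on the bench near the lift; origin under its middle. Leave it.
- bottle: White bottle, 66 mm across, 170 mm high; origin at the centre of its underside. Leave it.
- canister: Yellow canister, 90 x 140 x 180 mm; origin at the centre of its underside. Leave it.
- beaker: White cup, 60 mm across, 70 mm high; origin at the centre of its underside. Leave it.
- rack2: Green tube rack, 72 x 165 x 78 mm, on the bench; origin at the centre of its underside. Leave it.
- tipbox: Orange box, 80 x 120 x 55 mm; origin at the centre of its underside. Leave it.
- guide_top (a point): Middle of the top of the lift's guide frame (two steel posts with a blue bar, 144 mm high, 20 mm thick, 140 mm long along y), between the lever (62 mm away) and the platform.
- catch_tooth (a point): Hooked steel tooth, 75 mm from the hinge axis, 22 mm beside the lever's plane, where the lever's brass pin rests at lever angle 0 (a second one at 0.38). At a tooth the lever cannot go down and the hook stops the button from going in. Rocked back to -0.085 or less (from the second: 0.295) it lets the button in, and with the button in the lever passes both teeth. With it out, the next tooth catches.
Things that resemble listed ones, but are neither listed nor needed, are in the scene too. There is more than one size of the rack; the job needs the largest.

How it is judged (in metres and radians):
On the way, in this order (a step that is already met when the one before it is completed fails the run):
1. the lever is rocked back up off its catch (value of joint lever below -0.08 rad), for 0.1 s.
2. the lever is past its catch on the way down with the button pressed (value of joint lever above 0.1 rad and value of joint release above 0.006 m), for 0.05 s.
At the end, for the whole second after the job is handed in: The lever is within 0.05 rad of its lower stop (joint above 0.70), the button is out again (under 2 mm in), and the blue rack stands upright (within 0.1 rad) and at rest on the lowered platform (its underside 55 to 72 mm above the bench) (value of joint lever above 0.7 rad and value of joint release below 0.002 m and angle between rack's own z axis and vertical below 0.1 rad and z of rack in the frame of lift between 0.055 and 0.072 m and linear speed of rack below 0.02 m/s); the robot touches nothing.
It fails at once if the blue rack is tipped or shoved 25 mm or more along or across the platform (angle between rack's own z axis and vertical above 0.25 rad or x of rack in the frame of lift above 0.152 m or x of rack in the frame of lift below 0.102 m or y of rack in the frame of lift above 0.025 m or y of rack in the frame of lift below -0.025 m).
It fails at once if another thing on the bench is pushed more than 25 mm (distance of any of jar, marker, bottle, canister, beaker, rack2, tipbox from where it was at the start of the episode above 0.025 m).
It also fails if it takes over 48 s, if anything falls off the work surface, if the arm or the gripper's body presses on something with over 40 N, if the wrist force passes 120 N, or if a joint passes its speed limit or range.

## Working session

There is one attempt and no reset: what is moved stays moved. The work goes in short steps, Python scripts to look and compute and a shell command to move; the robot and the scene stay as the last step left them, time stands still between calls to the robot, and variables do not carry over. Pictures are saved under pics/ and viewed, and the job is handed in when it is done.

```bash
ls; mkdir -p pics; python3 - <<'E'
from rig import arm
import cv2,numpy as np
print(arm.get_state())
for n in ("scene","top"):
    im,d=arm.snapshot(n); np.save(f'pics/{n}0d.npy',d); cv2.imwrite(f'pics/{n}0.png',im[:,:,::-1]); print(n,arm.camera_info(n))
E
```

```text
pics
{'t': 0.0, 'q': array([ 6.60254407e+01,  2.81637700e+01,  8.93500342e+01,  9.85439651e-04,
        6.25470107e+01, -6.05101126e+00]), 'joint_velocities': array([-0.13519243,  0.01961596,  0.04395144, -0.00740433, -0.05658683,
        0.06083607]), 'joint_efforts': array([-5.70328484e-04, -6.18448520e+01, -2.61593431e+01, -1.93519018e-04,
        4.06458130e-03,  2.19919434e-05]), 'tcp_pos': array([0.1922429 , 0.59449311, 0.24773236]), 'tcp_rot': array([-1.79992720e+02,  6.03838671e-02,  7.20760010e+01]), 'contact_force': array([-0.07809795, -0.05979931, -0.16137189]), 'moment': array([0.00125816, 0.04399222, 0.01570992]), 'gripper_width': 1.0002677858752425}
scene {'vfov': 49.81602121720718, 'cx': 321.6901119285193, 'cy': 228.23994592950615, 'k1': -0.12340762315945235, 'rvec': array([ 1.85394642,  1.39500858, -0.65805251]), 'tvec': array([-0.1877277 , -0.19083425,  1.72040186])}
top {'vfov': 43.35401802541508, 'cx': 310.51418921203026, 'cy': 240.89547046856896, 'k1': -0.07867768867296698, 'rvec': array([ 2.1896571 , -2.1800911 ,  0.06284115]), 'tvec': array([0.03035889, 0.52658533, 1.44087179])}
```

View pics/scene0.png

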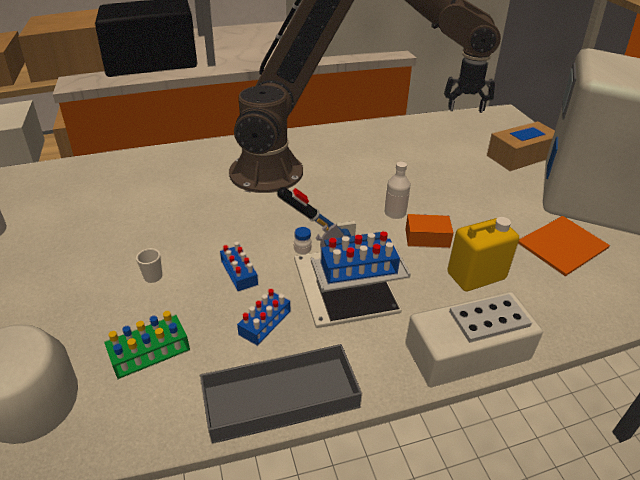

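View pics/top0.png

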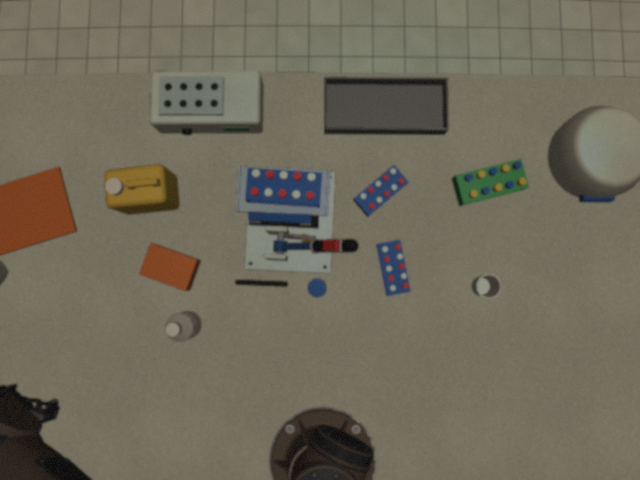

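The top view shows the lift at about (290,215) with the lever pointing right (world −y): red button at (333,245), ball end at (350,245), and the rack behind it at (285,188). Next I'll measure these.

```bash
cat > h.py <<'E'
from rig import arm
import cv2,numpy as np
def cam(n):
    c=arm.camera_info(n); f=240/np.tan(np.radians(c['vfov']/2))
    R=cv2.Rodrigues(c['rvec'])[0]; return c,f,R,c['tvec']
def ray(n,u,v):
    c,f,R,t=cam(n)
    K=np.array([[f,0,c['cx']],[0,f,c['cy']],[0,0,1.]])
    p=cv2.undistortPoints(np.array([[[u,v]]],float),K,np.array([c['k1'],0,0,0,0.]))  # approx check
    x,y=p[0,0]
    return -R.T@t, R.T@np.array([x,y,1.])
def dep(n,u,v,d):
    o,r=ray(n,u,v); return o+r*d
def plane(n,u,v,z):
    o,r=ray(n,u,v); return o+r*(z-o[2])/r[2]
def two(u1,v1,u2,v2):
    o1,r1=ray('scene',u1,v1);o2,r2=ray('top',u2,v2)
    s=np.linalg.lstsq(np.c_[r1,-r2],o2-o1,rcond=None)[0]
    a=o1+r1*s[0];b=o2+r2*s[1]; return (a+b)/2,np.linalg.norm(a-b)
def proj(n,P):
    c,f,R,t=cam(n);K=np.array([[f,0,c['cx']],[0,f,c['cy']],[0,0,1.]])
    return cv2.projectPoints(np.atleast_2d(np.array(P,float)),c['rvec'],c['tvec'],K,np.array([c['k1'],0,0,0,0.]))[0][:,0]
E
python3 - <<'E'
import cv2
a=cv2.imread('pics/top0.png')[150:310,210:390]; cv2.imwrite('pics/tz.png',cv2.resize(a,None,fx=4.4,fy=3.7*1,interpolation=cv2.INTER_CUBIC) if 0 else cv2.resize(a,(675,600),interpolation=cv2.INTER_CUBIC))
a=cv2.imread('pics/scene0.png')[180:335,260:420]; cv2.imwrite('pics/sz.png',cv2.resize(a,(600,581),interpolation=cv2.INTER_CUBIC))
E
```

```text
(no output)
```

View pics/tz.png

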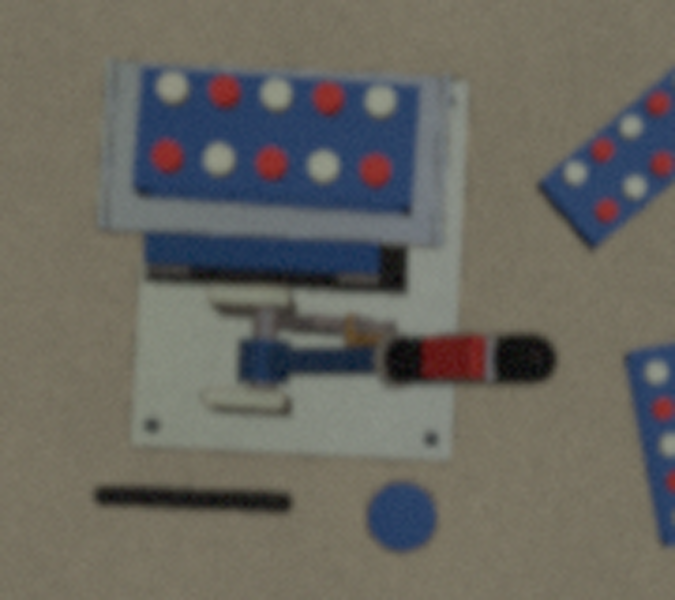

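View pics/sz.png

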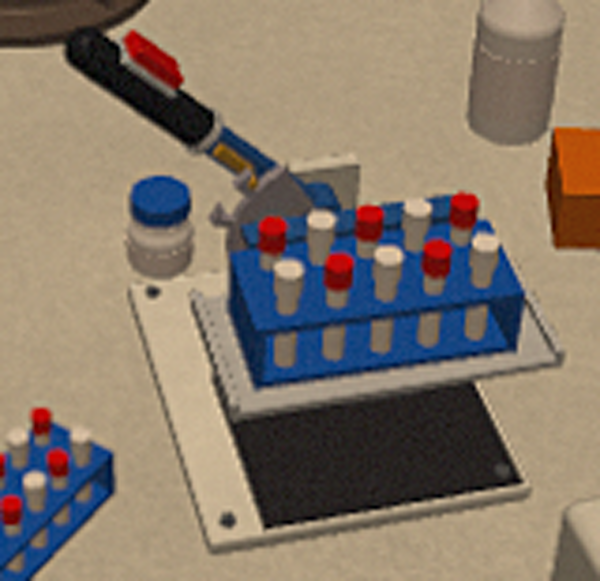

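```bash
python3 - <<'E'
from h import *
T=lambda u,v:(210+u/3.75,150+v/3.75)
S=lambda u,v:(260+u/3.75,180+v/3.75)
d=np.load('pics/top0d.npy')
C=[plane('top',*T(*p),.014) for p in [(132,443),(452,458),(468,80)]]   # (-55,90),(-55,-120),(195,-120)
L=np.array([[-55,90],[-55,-120],[195,-120]])/1e3
L=np.vstack([L,[[195,-120],[-55,-120]]])
C+= [plane('scene',*S(*p),.014) for p in [(210,545),(130,287)]]
C=np.array(C);print(C.round(4))
# rigid fit
def fit(L,W):
    a=L-L.mean(0);b=W-W.mean(0)
    H=a.T@b;th=np.arctan2(H[0,1]-H[1,0],H[0,0]+H[1,1])
    R=np.array([[np.cos(th),-np.sin(th)],[np.sin(th),np.cos(th)]]);t=W.mean(0)-R@L.mean(0)
    return th,R,t,(W-(L@R.T+t))
for sel in ([0,1,2],[0,1,2,3,4]):
    th,R,t,e=fit(L[sel],C[sel][:,:2]);print(np.degrees(th),t,(e*1e3).round(1))
def w(x,y,z):return np.r_[R@[x,y]+t,z]
c=np.sqrt(.5)
for nm,p in dict(end=(0,-.231*c,.1+.231*c),btn=(0,-.178*c+.025*c,.1+.178*c+.025*c),rack=(.127,0,.108)).items():
    P=w(*p);print(nm,P.round(4),[((proj(n,P)[0]-o)*3.75).round(0) for n,o in (('scene',(260,180)),('top',(210,150)))])
# red button centroid both
im=[]
for n,(x0,x1,y0,y1) in (('scene',(285,312,185,208)),('top',(318,345,235,256))):
    I=cv2.imread(f'pics/{n}0.png');hs=cv2.cvtColor(I,cv2.COLOR_BGR2HSV)
    m=((hs[...,0]<8)|(hs[...,0]>172))&(hs[...,1]>140)&(hs[...,2]>70)
    M=np.zeros_like(m);M[y0:y1,x0:x1]=m[y0:y1,x0:x1]
    v,u=np.nonzero(M);im+=[u.mean(),v.mean()];print(n,len(u),u.mean(),v.mean(),u.min(),u.max(),v.min(),v.max())
    D=np.load(f'pics/{n}0d.npy');P=np.array([dep(n,a,b,D[b,a]) for a,b in zip(u,v) if D[b,a]>0]);print(np.median(P,0))
print(two(*im))
E
```

```text
[[ 0.46    0.1903  0.014 ]
 [ 0.4513 -0.016   0.014 ]
 [ 0.697  -0.0258  0.014 ]
 [ 0.7052 -0.0285  0.014 ]
 [ 0.4609 -0.0163  0.014 ]]
-2.333387077426149 [0.50985489 0.10062473] [[ 1.4 -2.5]
 [ 1.3  1.1]
 [-2.8  1.4]]
-1.0364261397734913 [-26.58875417  48.54965419] [[  27102.1  -48450.3]
 [  27097.3  -48446.6]
 [  27093.   -48451.9]
 [-165503.6   74929.4]
 [  84211.2   70419.5]]
end [-26.5917  48.3863   0.2633] [array([1966., -899.]), array([-4.37578380e+09,  2.42307819e+09])]
btn [-26.5907  48.4415   0.2435] [array([1967., -898.]), array([-6.24587821e+09,  3.45472616e+09])]
rack [-26.4618  48.5474   0.108 ] [array([1972., -890.]), array([-4.83115420e+12,  2.65453152e+12])]
scene 115 300.55652173913046 195.49565217391304 293 308 188 203
[ 0.51515776 -0.01279272  0.24252122]
top 164 330.6341463414634 245.0670731707317 323 338 240 250
[ 0.50320734 -0.01067285  0.24670268]
(array([ 0.50383665, -0.01031557,  0.23584932]), np.float64(7.551376226080289e-05))
```

```bash
cat > fit.py <<'E'
from h import *
T=lambda u,v:(210+(u+.5)/3.75-.5,150+(v+.5)/3.75-.5)
S=lambda u,v:(260+(u+.5)/3.75-.5,180+(v+.5)/3.75-.5)
C=[plane('top',*T(*p),.014) for p in [(132,443),(452,458),(468,80)]]
C+= [plane('scene',*S(*p),.014) for p in [(210,545),(130,287),(530,487)]]
L=np.array([[-55,90],[-55,-120],[195,-120],[195,-120],[-55,-120],[195,90]])/1e3
C=np.array(C)
def fit(L,W):
    a=L-L.mean(0);b=W-W.mean(0)
    H=a.T@b;th=np.arctan2(H[0,1]-H[1,0],H[0,0]+H[1,1])
    R=np.array([[np.cos(th),-np.sin(th)],[np.sin(th),np.cos(th)]]);t=W.mean(0)-R@L.mean(0)
    return th,R,t,(W-(L@R.T+t))
E
python3 - <<'E'
from fit import *
print(C.round(4))
c=np.sqrt(.5)
for sel in ([0,1,2],[3,4,5],[0,1,2,3,4,5]):
    th,R,t,e=fit(L[sel],C[sel][:,:2]);print(np.degrees(th),t,(e*1e3).round(1).tolist())
    def w(x,y,z):return np.r_[R@[x,y]+t,z]
    for nm,p in dict(end=(0,-.231*c,.1+.231*c),btn=(0,-.178*c+.025*c,.1+.178*c+.025*c)).items():
        P=w(*p);print(nm,P.round(4),[(proj(n,P)[0]).round(1) for n in ('scene','top')])
E
```

```text
[[ 0.4609  0.1912  0.014 ]
 [ 0.4522 -0.0151  0.014 ]
 [ 0.6979 -0.0249  0.014 ]
 [ 0.7039 -0.029   0.014 ]
 [ 0.4592 -0.0169  0.014 ]
 [ 0.7128  0.179   0.014 ]]
-2.3316722727980874 [0.51074109 0.10151773] [[1.4, -2.5], [1.3, 1.1], [-2.8, 1.4]]
end [ 0.5041 -0.0617  0.2633] [array([278.5, 188.8]), array([356.6, 244.3])]
btn [ 0.5063 -0.0066  0.2435] [array([302.4, 193.1]), array([328.9, 243.6])]
-2.5027465740071646 [0.51592056 0.09920634] [[-1.6, 0.2], [3.5, 1.4], [-1.9, -1.6]]
end [ 0.5088 -0.064   0.2633] [array([278. , 190.1]), array([357.8, 241.9])]
btn [ 0.5112 -0.0089  0.2435] [array([302. , 194.4]), array([330.1, 241.2])]
-2.5264670682029102 [0.51342914 0.10042919] [[-1.6, -1.6], [-1.0, 2.0], [-5.0, 3.1], [1.0, -1.0], [6.0, 0.1], [0.6, -2.7]]
end [ 0.5062 -0.0628  0.2633] [array([278.3, 189.4]), array([357.2, 243.2])]
btn [ 0.5087 -0.0077  0.2435] [array([302.2, 193.7]), array([329.4, 242.5])]
```

Both views agree: the lever plane is at x≈0.504, the pivot at y≈0.100 and the ball end at y≈-0.063, z≈0.263, with the lift yawed about -2.5°. My plan is to push the ball up and back with the closed fingers from the −y side, then press the button with the fingertips along the arc. First I raise the arm, go across and turn to yaw 0.

```bash
python3 -m jog '[{"tz":-0.05,"grip":0},{"tz":-0.1,"grip":0},{"tz":-0.15,"grip":0},{"tx":-0.06,"ty":0.09,"tz":-0.15,"twist":0.18,"grip":0},{"tx":-0.1,"ty":0.14,"tz":-0.15,"twist":0.36,"grip":0},{"tx":-0.13,"ty":0.185,"tz":-0.15,"twist":0.54,"grip":0},{"tx":-0.16,"ty":0.23,"tz":-0.15,"twist":0.72,"grip":0},{"tx":-0.19,"ty":0.27,"tz":-0.15,"twist":0.9,"grip":0},{"tx":-0.22,"ty":0.31,"tz":-0.15,"twist":1.08,"grip":0},{"tx":-0.249,"ty":0.352,"tz":-0.15,"twist":1.258,"grip":0},{"tx":-0.3,"ty":0.377,"tz":-0.15,"twist":1.258,"grip":0},{"tx":-0.35,"ty":0.401,"tz":-0.15,"twist":1.258,"grip":0},{"tx":-0.4,"ty":0.425,"tz":-0.15,"twist":1.258,"grip":0},{"tx":-0.45,"ty":0.45,"tz":-0.15,"twist":1.258,"grip":0},{"tx":-0.5,"ty":0.474,"tz":-0.15,"twist":1.258,"grip":0},{"tx":-0.55,"ty":0.498,"tz":-0.15,"twist":1.258,"grip":0},{"tx":-0.603,"ty":0.523,"tz":-0.15,"twist":1.258,"grip":0},{"tx":-0.603,"ty":0.523,"tz":-0.15,"twist":1.258,"grip":0},{"tx":-0.603,"ty":0.523,"tz":-0.15,"twist":1.258,"grip":0}]'
```

```text
$[0]: bad value
```

```bash
python3 -m jog '[{"tx":0,"ty":0,"tz":-0.05,"twist":0,"grip":0.0}]'; python3 -m jog --help
```

```text
t: 0.22
tcp_pos: [0.1918, 0.5935, 0.2948]
tcp_rot: [-179.9, 0.5, 72.1]
contact_force: [-0.6, 0.9, 0.2]
gripper_width: 0.818invalid input: not JSON, or not a number
```

Every row needs all its keys. I'll repeat the move with full rows; 0.10 m of the rise remains.

```bash
python3 -m jog '[{"tx":0,"ty":0,"tz":-0.05,"twist":0,"grip":0},{"tx":0,"ty":0,"tz":-0.1,"twist":0,"grip":0},{"tx":-0.04,"ty":0.05,"tz":-0.1,"twist":0.18,"grip":0},{"tx":-0.07,"ty":0.1,"tz":-0.1,"twist":0.36,"grip":0},{"tx":-0.1,"ty":0.145,"tz":-0.1,"twist":0.54,"grip":0},{"tx":-0.135,"ty":0.19,"tz":-0.1,"twist":0.72,"grip":0},{"tx":-0.17,"ty":0.24,"tz":-0.1,"twist":0.9,"grip":0},{"tx":-0.21,"ty":0.3,"tz":-0.1,"twist":1.08,"grip":0},{"tx":-0.249,"ty":0.352,"tz":-0.1,"twist":1.258,"grip":0},{"tx":-0.3,"ty":0.377,"tz":-0.1,"twist":1.258,"grip":0},{"tx":-0.35,"ty":0.401,"tz":-0.1,"twist":1.258,"grip":0},{"tx":-0.4,"ty":0.425,"tz":-0.1,"twist":1.258,"grip":0},{"tx":-0.45,"ty":0.45,"tz":-0.1,"twist":1.258,"grip":0},{"tx":-0.5,"ty":0.474,"tz":-0.1,"twist":1.258,"grip":0},{"tx":-0.55,"ty":0.498,"tz":-0.1,"twist":1.258,"grip":0},{"tx":-0.603,"ty":0.523,"tz":-0.1,"twist":1.258,"grip":0},{"tx":-0.603,"ty":0.523,"tz":-0.1,"twist":1.258,"grip":0},{"tx":-0.603,"ty":0.523,"tz":-0.1,"twist":1.258,"grip":0}]'
python3 - <<'E'
from h import *
for n in ("scene","top"):
    im,d=arm.snapshot(n); cv2.imwrite(f'pics/{n}1.png',im[:,:,::-1])
I=cv2.imread('pics/scene1.png')[100:300,200:400];J=cv2.imread('pics/top1.png')[150:350,270:470]
cv2.imwrite('pics/b1.png',np.hstack([cv2.resize(x,(400,400)) for x in (I,J)]))
E
```

```text
t: 2.48
tcp_pos: [0.504, -0.1402, 0.3992]
tcp_rot: [179.6, 0.2, -0.0]
contact_force: [0.0, 0.4, -1.8]
gripper_width: 0.0
```

View pics/b1.png

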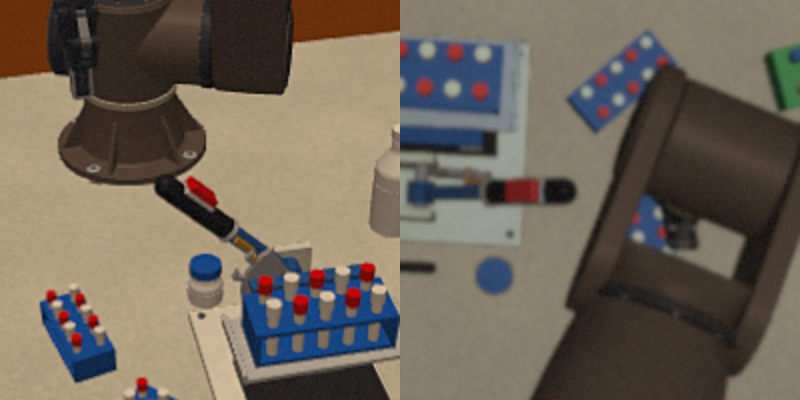

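The tool is clear of the lever: in the left panel the lever is still at (165,185)–(245,245). I'll descend beside the ball and move close to it.

```bash
python3 -m jog '[{"tx":0,"ty":0,"tz":0.05,"twist":0,"grip":0},{"tx":0,"ty":0,"tz":0.1,"twist":0,"grip":0},{"tx":0,"ty":0,"tz":0.146,"twist":0,"grip":0},{"tx":0,"ty":-0.025,"tz":0.146,"twist":0,"grip":0},{"tx":0,"ty":-0.045,"tz":0.146,"twist":0,"grip":0},{"tx":0,"ty":-0.045,"tz":0.146,"twist":0,"grip":0},{"tx":0,"ty":-0.045,"tz":0.146,"twist":0,"grip":0}]'
python3 - <<'E'
from h import *
for n in ("scene","top"):
    im,d=arm.snapshot(n); cv2.imwrite(f'pics/{n}2.png',im[:,:,::-1])
I=cv2.imread('pics/scene2.png')[130:270,220:360];J=cv2.imread('pics/top2.png')[180:320,290:430]
cv2.imwrite('pics/b2.png',np.hstack([cv2.resize(x,(400,400)) for x in (I,J)]))
E
```

```text
t: 3.45
tcp_pos: [0.5038, -0.0952, 0.2539]
tcp_rot: [179.5, 0.1, 0.1]
contact_force: [0.2, -0.2, -0.3]
gripper_width: 0.002
```

View pics/b2.png

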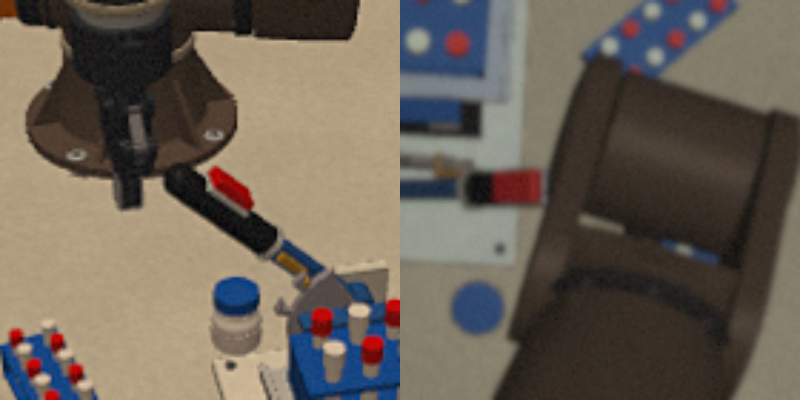

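The fingertip (left panel, ~(130,205)) is beside and slightly below the ball (182,178). I'll approach to contact.

```bash
python3 -m jog '[{"tx":0,"ty":-0.008,"tz":0,"twist":0,"grip":0},{"tx":0,"ty":-0.014,"tz":0,"twist":0,"grip":0},{"tx":0,"ty":-0.02,"tz":0,"twist":0,"grip":0},{"tx":0,"ty":-0.02,"tz":0,"twist":0,"grip":0}]'
```

```text
t: 4.05
tcp_pos: [0.5038, -0.0771, 0.2542]
tcp_rot: [179.3, 0.1, 0.1]
contact_force: [-3.1, -13.8, 5.8]
gripper_width: -0.001
```

Contact came at y=-0.077, as predicted, with 14 N. Now I rock the lever up along the arc.

```bash
python3 -m jog '[{"tx":0,"ty":-0.006,"tz":-0.004,"twist":0,"grip":0},{"tx":0,"ty":-0.011,"tz":-0.008,"twist":0,"grip":0},{"tx":0,"ty":-0.016,"tz":-0.012,"twist":0,"grip":0},{"tx":0,"ty":-0.021,"tz":-0.016,"twist":0,"grip":0},{"tx":0,"ty":-0.025,"tz":-0.019,"twist":0,"grip":0},{"tx":0,"ty":-0.025,"tz":-0.019,"twist":0,"grip":0},{"tx":0,"ty":-0.025,"tz":-0.019,"twist":0,"grip":0}]'
```

```text
t: 4.92
tcp_pos: [0.5049, -0.0545, 0.2749]
tcp_rot: [179.0, -0.2, 0.1]
contact_force: [-3.0, -21.8, 13.5]
gripper_width: -0.003
```

```bash
python3 - <<'E'
from h import *
for n in ("scene",):
    im,d=arm.snapshot(n); cv2.imwrite(f'pics/{n}3.png',im[:,:,::-1])
I=cv2.imread('pics/scene3.png')[130:270,220:360];J=cv2.imread('pics/scene2.png')[130:270,220:360]
cv2.imwrite('pics/b3.png',np.hstack([cv2.resize(x,(400,400)) for x in (I,J)]))
E
```

```text
(no output)
```

View pics/b3.png

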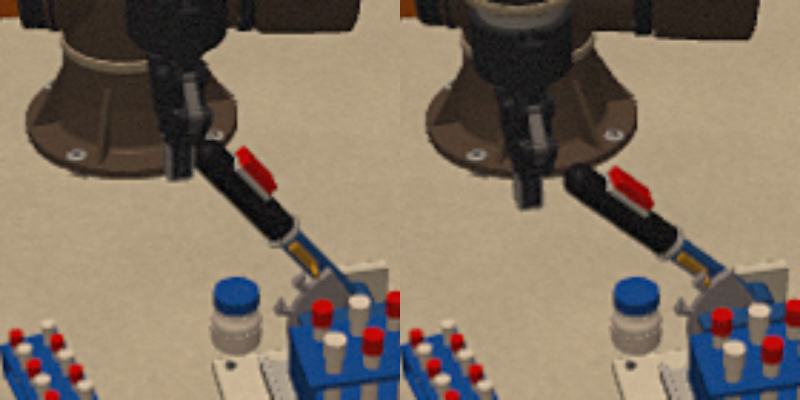

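The lever rocked back: in the left panel the ball is at (212,150), previously at (182,178). From the contact geometry the angle is about -0.14. Next I check the tip offset against the picture and measure the button.

```bash
python3 - <<'E'
from h import *
for dz in (.017,.03): print(dz,[((proj('scene',[.505+a,-.0545,.2749-dz])[0]-[220,130])*400/140).round() for a in (-.014,.014)])
I=cv2.imread('pics/scene3.png');hs=cv2.cvtColor(I,cv2.COLOR_BGR2HSV)
m=((hs[...,0]<8)|(hs[...,0]>172))&(hs[...,1]>140)&(hs[...,2]>70)
v,u=np.nonzero(m[175:205,295:322]);u=u+295;v=v+175;print(len(u),u.mean(),v.mean())
for a in (0,.143):
  al=np.pi/4+a;off=.021
  for nm,x in (('visible side/face',.511),):
    P=[x,.1005-.178*np.cos(al)+off*np.sin(al),.1+.178*np.sin(al)+off*np.cos(al)];print(a,P,proj('scene',P))
E
```

```text
0.017 [array([173., 164.]), array([181., 183.])]
0.03 [array([173., 177.]), array([181., 196.])]
98 309.234693877551 188.80612244897958
0 [0.511, np.float64(-0.010515764646287954), np.float64(0.24071424945612294)] [[301.27342234 195.46052927]]
0.143 [0.511, np.float64(0.010671011243672528), np.float64(0.25509917078764666)] [[310.20206197 188.91010879]]
```

The model agrees with the picture for the button, for the tip (17 mm ahead of the TCP) and for the angle (≈ -0.14). I'll back off, go over the lever and stop just off the button face.

```bash
python3 -m jog '[{"tx":0,"ty":0.015,"tz":0,"twist":0,"grip":0},{"tx":0,"ty":0.03,"tz":0,"twist":0,"grip":0},{"tx":0,"ty":0.03,"tz":-0.05,"twist":0,"grip":0},{"tx":0,"ty":0.03,"tz":-0.1,"twist":0,"grip":0},{"tx":0,"ty":-0.02,"tz":-0.1,"twist":0,"grip":0},{"tx":0,"ty":-0.07,"tz":-0.1,"twist":0,"grip":0},{"tx":0,"ty":-0.1,"tz":-0.1,"twist":0,"grip":0},{"tx":0,"ty":-0.1,"tz":-0.06,"twist":0,"grip":0},{"tx":0,"ty":-0.1,"tz":-0.018,"twist":0,"grip":0},{"tx":0,"ty":-0.1,"tz":-0.018,"twist":0,"grip":0},{"tx":0,"ty":-0.1,"tz":-0.018,"twist":0,"grip":0}]'
python3 - <<'E'
from h import *
for n in ("scene",):
    im,d=arm.snapshot(n); cv2.imwrite(f'pics/{n}4.png',im[:,:,::-1])
I=cv2.imread('pics/scene4.png')[130:270,240:380]
cv2.imwrite('pics/b4.png',cv2.resize(I,(560,560)))
E
```

```text
t: 6.35
tcp_pos: [0.5053, 0.0455, 0.2923]
tcp_rot: [179.0, -0.2, 0.1]
contact_force: [0.8, -0.2, -0.2]
gripper_width: 0.001
```

View pics/b4.png

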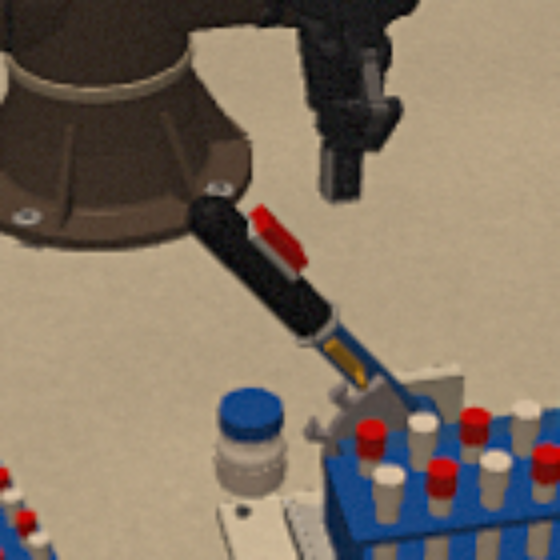

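The tip is just off the button, up and right of it at (340,195), and the lever has stayed up. Now I tabulate the press and swing path relative to the current pose.

```bash
python3 - <<'E'
from h import *
p=arm.get_state()['tcp_pos']
def row(th,off):
    al=np.pi/4-th
    return .1005-.178*np.cos(al)+off*np.sin(al)+.011, .1+.178*np.sin(al)+off*np.cos(al)+.017
for th,off in [(-.143,.030),(-.143,.025),(-.143,.017),(-.143,.013)]+[(t,.013) for t in np.arange(-.1,.80,.05)]:
    y,z=row(th,off);print(round(th,3),off,'abs',round(y,4),round(z,4),'ty %.4f tz %.4f'%(-(y-p[1]),-(z-p[2])))
E
```

```text
-0.143 0.03 abs 0.0289 0.2775 ty 0.0167 tz 0.0151
-0.143 0.025 abs 0.0249 0.2745 ty 0.0207 tz 0.0181
-0.143 0.017 abs 0.0185 0.2697 ty 0.0271 tz 0.0229
-0.143 0.013 abs 0.0153 0.2673 ty 0.0303 tz 0.0253
-0.1 0.013 abs 0.0089 0.263 ty 0.0366 tz 0.0296
-0.05 0.013 abs 0.0017 0.2577 ty 0.0438 tz 0.0349
0.0 0.013 abs -0.0052 0.2521 ty 0.0507 tz 0.0405
0.05 0.013 abs -0.0118 0.2461 ty 0.0573 tz 0.0465
0.1 0.013 abs -0.0181 0.2397 ty 0.0636 tz 0.0529
0.15 0.013 abs -0.024 0.2331 ty 0.0696 tz 0.0595
0.2 0.013 abs -0.0297 0.2262 ty 0.0752 tz 0.0664
0.25 0.013 abs -0.035 0.219 ty 0.0805 tz 0.0736
0.3 0.013 abs -0.0399 0.2115 ty 0.0854 tz 0.0810
0.35 0.013 abs -0.0444 0.2039 ty 0.0899 tz 0.0887
0.4 0.013 abs -0.0486 0.196 ty 0.0941 tz 0.0966
0.45 0.013 abs -0.0523 0.1879 ty 0.0978 tz 0.1047
0.5 0.013 abs -0.0556 0.1796 ty 0.1012 tz 0.1130
0.55 0.013 abs -0.0586 0.1712 ty 0.1041 tz 0.1214
0.6 0.013 abs -0.0611 0.1626 ty 0.1066 tz 0.1300
0.65 0.013 abs -0.0631 0.1539 ty 0.1086 tz 0.1387
0.7 0.013 abs -0.0647 0.1451 ty 0.1103 tz 0.1475
0.75 0.013 abs -0.0659 0.1363 ty 0.1115 tz 0.1563
```

```bash
python3 -m jog '[{"tx":-0.001,"ty":0.010,"tz":0.009,"twist":0,"grip":0},{"tx":-0.001,"ty":0.017,"tz":0.015,"twist":0,"grip":0},{"tx":-0.001,"ty":0.021,"tz":0.018,"twist":0,"grip":0},{"tx":-0.001,"ty":0.024,"tz":0.0205,"twist":0,"grip":0},{"tx":-0.001,"ty":0.027,"tz":0.023,"twist":0,"grip":0},{"tx":-0.001,"ty":0.027,"tz":0.023,"twist":0,"grip":0}]'
python3 - <<'E'
from h import *
for n in ("scene",):
    im,d=arm.snapshot(n); cv2.imwrite(f'pics/{n}5.png',im[:,:,::-1])
I=cv2.imread('pics/scene5.png')[130:270,240:380]
cv2.imwrite('pics/b5.png',cv2.resize(I,(560,560)))
E
```

```text
t: 7.15
tcp_pos: [0.5045, 0.0181, 0.2701]
tcp_rot: [179.0, -0.3, 0.1]
contact_force: [-1.0, 1.5, 2.9]
gripper_width: -0.0
```

View pics/b5.png

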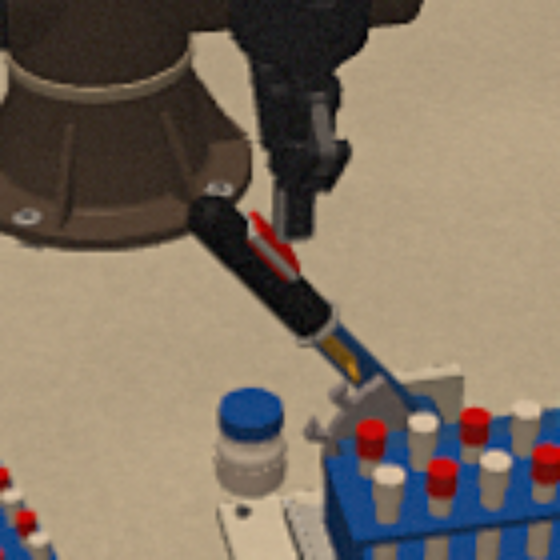

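The reaction is about 3.3 N with the lever unmoved, so the button is in. I'll swing down past the catch, keeping it pressed.

```bash
python3 -m jog '[{"tx":0,"ty":0.004,"tz":0.003,"twist":0,"grip":0},{"tx":0,"ty":0.009,"tz":0.007,"twist":0,"grip":0},{"tx":0,"ty":0.0165,"tz":0.0125,"twist":0,"grip":0},{"tx":0,"ty":0.0235,"tz":0.018,"twist":0,"grip":0},{"tx":0,"ty":0.03,"tz":0.024,"twist":0,"grip":0},{"tx":0,"ty":0.036,"tz":0.0305,"twist":0,"grip":0},{"tx":0,"ty":0.042,"tz":0.037,"twist":0,"grip":0},{"tx":0,"ty":0.048,"tz":0.044,"twist":0,"grip":0}]'
python3 - <<'E'
from h import *
for n in ("scene",):
    im,d=arm.snapshot(n); cv2.imwrite(f'pics/{n}6.png',im[:,:,::-1])
I=cv2.imread('pics/scene6.png')[130:270,240:380]
cv2.imwrite('pics/b6.png',cv2.resize(I,(560,560)))
E
```

```text
t: 8.2
tcp_pos: [0.5041, -0.0303, 0.2269]
tcp_rot: [179.0, -0.2, 0.1]
contact_force: [-6.1, 5.3, 6.6]
gripper_width: 0.001
```

View pics/b6.png

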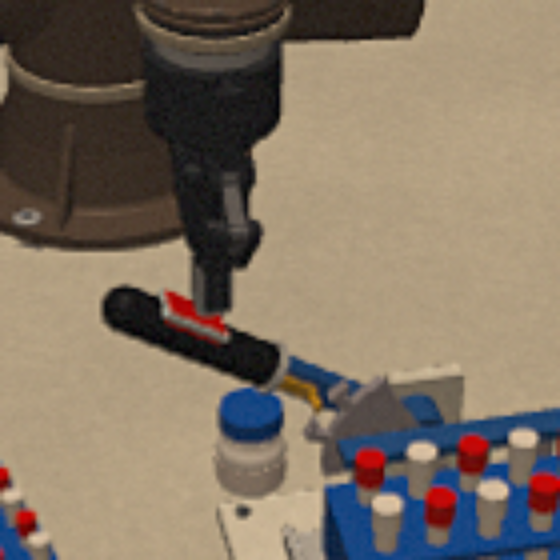

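Past the first catch with the button in (angle ≈ 0.2), reaction about 8 N. I'll continue to the lower stop.

```bash
python3 -m jog '[{"tx":0,"ty":0.005,"tz":0.008,"twist":0,"grip":0},{"tx":0,"ty":0.0095,"tz":0.0155,"twist":0,"grip":0},{"tx":0,"ty":0.014,"tz":0.023,"twist":0,"grip":0},{"tx":0,"ty":0.0185,"tz":0.031,"twist":0,"grip":0},{"tx":0,"ty":0.022,"tz":0.039,"twist":0,"grip":0},{"tx":0,"ty":0.0255,"tz":0.0475,"twist":0,"grip":0},{"tx":0,"ty":0.0285,"tz":0.0555,"twist":0,"grip":0},{"tx":0,"ty":0.031,"tz":0.0645,"twist":0,"grip":0},{"tx":0,"ty":0.033,"tz":0.073,"twist":0,"grip":0},{"tx":0,"ty":0.0345,"tz":0.082,"twist":0,"grip":0},{"tx":0,"ty":0.0355,"tz":0.088,"twist":0,"grip":0},{"tx":0,"ty":0.0355,"tz":0.0905,"twist":0,"grip":0},{"tx":0,"ty":0.0355,"tz":0.0905,"twist":0,"grip":0}]'
python3 - <<'E'
from h import *
for n in ("scene",):
    im,d=arm.snapshot(n); cv2.imwrite(f'pics/{n}7.png',im[:,:,::-1])
I=cv2.imread('pics/scene7.png')[130:270,240:380]
cv2.imwrite('pics/b7.png',cv2.resize(I,(560,560)))
E
```

```text
t: 9.88
tcp_pos: [0.5039, -0.0676, 0.1389]
tcp_rot: [179.0, -0.2, 0.1]
contact_force: [-13.8, 7.9, 42.9]
gripper_width: 0.005
```

View pics/b7.png

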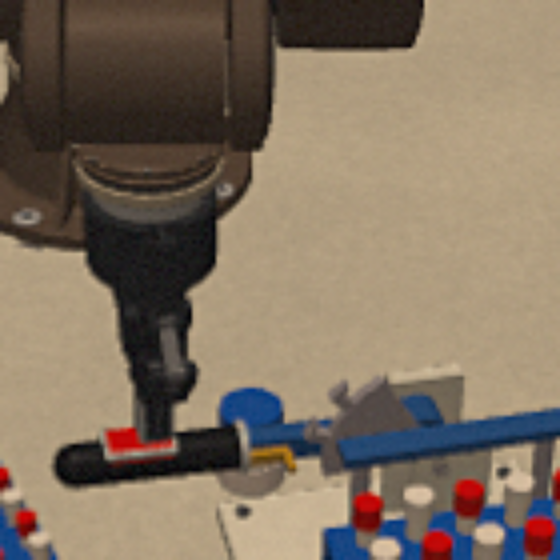

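The lever is level and at its stop (43 N, tip z 0.122 as predicted). I lift off straight up.

```bash
python3 -m jog '[{"tx":0,"ty":0,"tz":-0.006,"twist":0,"grip":0},{"tx":0,"ty":0,"tz":-0.02,"twist":0,"grip":0},{"tx":0,"ty":0,"tz":-0.05,"twist":0,"grip":0},{"tx":0,"ty":0,"tz":-0.1,"twist":0,"grip":0},{"tx":0,"ty":0,"tz":-0.15,"twist":0,"grip":0},{"tx":0,"ty":0,"tz":-0.15,"twist":0,"grip":0},{"tx":0,"ty":0,"tz":-0.15,"twist":0,"grip":0},{"tx":0,"ty":0,"tz":-0.15,"twist":0,"grip":0}]'
python3 - <<'E'
from h import *
for n in ("scene",'top'):
    im,d=arm.snapshot(n); cv2.imwrite(f'pics/{n}8.png',im[:,:,::-1])
I=cv2.imread('pics/scene8.png')[180:340,240:420]
cv2.imwrite('pics/b8.png',cv2.resize(I,(675,600)))
I=cv2.imread('pics/scene8.png');hs=cv2.cvtColor(I,cv2.COLOR_BGR2HSV)
m=((hs[...,0]<8)|(hs[...,0]>172))&(hs[...,1]>140)&(hs[...,2]>70)
v,u=np.nonzero(m[225:250,260:290]);print(len(u),u.mean()+260,v.mean()+225)
for th in (.70,.73,.75):
  for off in (.021,.013):
    al=np.pi/4-th;print(th,off,proj('scene',[.511,.1005-.178*np.cos(al)+off*np.sin(al),.1+.178*np.sin(al)+off*np.cos(al)]))
E
```

```text
t: 10.92
tcp_pos: [0.503, -0.0649, 0.2876]
tcp_rot: [179.0, -0.1, 0.1]
contact_force: [-0.6, 0.2, -0.6]
gripper_width: 0.001
139 274.46762589928056 237.58992805755395
0.7 0.021 [[275.37534051 235.59989412]]
0.7 0.013 [[275.21637519 238.23399865]]
0.73 0.021 [[275.04486136 237.38578757]]
0.73 0.013 [[274.98524461 239.9954137 ]]
0.75 0.021 [[274.86167548 238.5704789 ]]
0.75 0.013 [[274.8679202  241.16241129]]
```

View pics/b8.png

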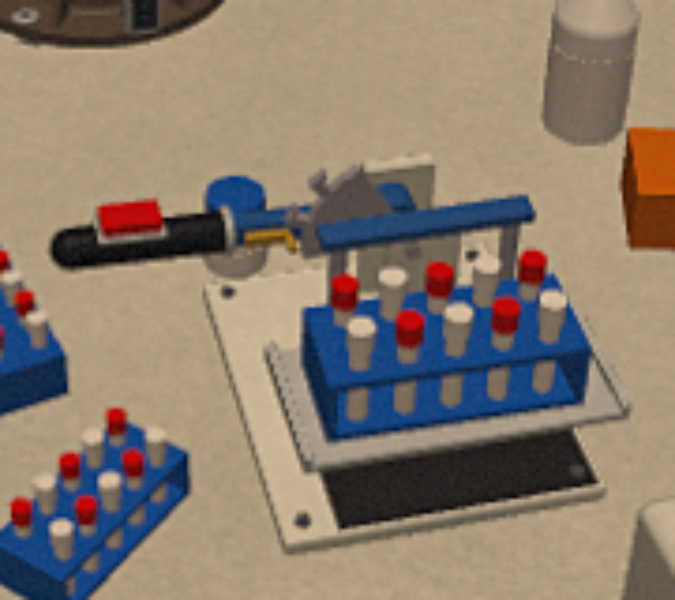

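View pics/top8.png

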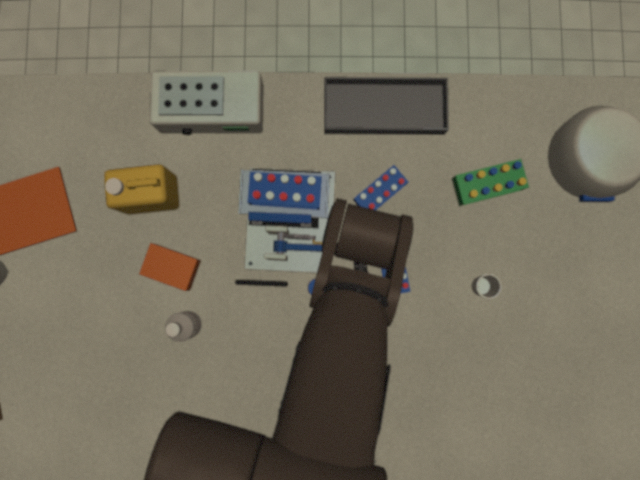

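```bash
python3 - <<'E'
from h import *
for th in (.68,.70,.75):
    al=np.pi/4-th;print(th,(proj('scene',[.504,.1005-.217*np.cos(al),.1+.217*np.sin(al)])[0]-[240,180])*3.75)
D=np.load('pics/scene0d.npy');im,d=arm.snapshot('scene')
def blob(I,d):
    hs=cv2.cvtColor(I,cv2.COLOR_RGB2HSV);m=(hs[...,0]>100)&(hs[...,0]<130)&(hs[...,1]>120)
    v,u=np.nonzero(m);k=(u>300)&(u<410)&(v>225)&(v<305);u,v=u[k],v[k]
    P=np.array([dep('scene',a,b,d[b,a]) for a,b in zip(u,v) if d[b,a]>0]);P=P[P[:,0]>.58]
    return P
a=cv2.imread('pics/scene0.png')[:,:,::-1].copy()
for P in (blob(a,D),blob(im,d)): print(len(P),np.percentile(P,[2,50,98],axis=0).round(4))
for n in ('top',):
    A=cv2.imread('pics/top0.png').astype(int);B=cv2.imread('pics/top8.png').astype(int)
    m=(abs(A-B).sum(2)>90).astype(np.uint8);m[:,320:420]=0;m[290:]=0
    print([cv2.boundingRect(c) for c in cv2.findContours(m,0,2)[0] if cv2.contourArea(c)>8])
print(arm.get_state()['contact_force'])
E
```

```text
0.68 [ 69.62353075 228.36968524]
0.7 [ 69.36752952 233.68085782]
0.75 [ 69.31378726 246.79709925]Traceback (most recent call last):
  File "<stdin>", line 11, in <module>
  File "<stdin>", line 8, in blob
  File "h.py", line 13, in dep
    o,r=ray(n,u,v); return o+r*d
        ~~~^^^^^^^
  File "h.py", line 7, in ray
    c,f,R,t=cam(n)
            ~~~^^^
  File "h.py", line 4, in cam
    c=arm.camera_info(n); f=240/np.tan(np.radians(c['vfov']/2))
ValueError: time passes only in moves, steps and waits
```

The ball centre is at (69,247) in the zoomed view, which fits 0.75 (0.70 would give row 234). The button shows its full out height and the rack is upright on the lowered platform. The extra depth script failed on its many calibration calls and isn't needed. Handing in.

```bash
python3 - <<'E'
from rig import arm
s=arm.get_state();print(s['t'],s['contact_force'],s['tcp_pos']);print(arm.hand_in())
E
```

```text
11.075 [0.06680625 0.13118631 0.24722674] [ 0.5032799  -0.06496041  0.28800565]
the job is handed in; nothing more can be done
None
```

The lift is down with the blue rack still standing on the platform, and I handed the job in at about 11 s; the rig gives no verdict.

I pushed the lever's ball end up and back with the closed fingers to about -0.14 rad. Then I pressed the red button (about 3.3 N, lever unmoved) and swung the lever along its arc to the lower stop, where the force rose to 43 N. I lifted the gripper straight off and left the lever there.

**Last checks**
- **Lever angle:** the ball end in the picture fits 0.75 rad. The button's centroid gave about 0.73; both are above the 0.70 needed.
- **Button:** it looks fully out again.
- **Rack:** it stands upright on the lowered platform. I judged this by eye.
- **Robot:** no contact, with the force reading near 0 N.
- **Other things on the bench:** they look unmoved in both views, except that the arm partly hides the jar from above. It appears unmoved in the scene view.

**Failed check:** a script meant to measure the rack's height and compare the bench before and after stopped with an interface error. The rack's height is therefore not measured, and nothing beyond the pictures confirms that the other things did not move.

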